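# Open the turbidity meter's sample lid

### The job

Open the sample compartment of the bench meter: press down its release tab so that the lid springs up, then push the lid all the way back until it stands fully open against its stop, and move clear. Only press and push with the fingers, gripping nothing: do not shove or lift the meter, leave the vial in the well where it is, and do not disturb anything else on the bench.

Things in the scene. Friction and masses are not known exactly. Their poses are not given: they have to be found in the camera images.
- meter: Bench turbidity meter, a loose white case of about 2.8 kg, 230 mm deep (its x, from -130 to +100), 200 mm wide (y, +-100). Origin: on the bench, x points from the console end to the hinge end, z up. The rear deck (x from -45 to +100) is 85 mm high; the front console (x from -130 to -45) is 65 mm high, flat, with a display and keys that are not used. At yaw 0 the console faces the robot; the meter may be turned up to about 23 degrees either way.
- tab (a joint): The grey release tab, a rocker in the middle of the meter at the step between console and deck. 0 at rest, 0.30 rad fully pressed. Pressing its paddle down takes about 1.5 N at first and 6 N at the end (about 9 mm of travel at the pad point); at about 0.2 rad its nose lets go of the lid's front edge. It springs back when let go.
- tab_pad (a point): The point to press: on top of the tab's paddle (ribbed, 40 mm long in x, 32 mm wide), 13 mm from its free end, at rest 74 mm from the meter's origin in -x and 84 mm above the bench. Beneath it is 14 mm of free space above the console. Towards the lid from it the tab's hooked nose rises to 99.5 mm above the bench; the nose and its stem begin 26 mm from this point.
- lid (a joint): The lid's hinge: 0 shut and latched, about 0.54 rad where its spring pin lifts it once released, 1.75 rad fully open at the stop. The hinge is stiff (0.045 N m of friction), so the lid stays wherever it is pushed; a push of 1 to 3 N at its front edge moves it. The lid is a grey flat plate, 100 mm long from hinge to front edge, 90 mm wide, 8 mm thick, 60 g.
- lid_edge (a point): Middle of the lower front edge of the lid (the edge opposite the hinge); it moves with the lid. Shut, it is 87 mm above the bench, 35 mm from the meter's origin in -x; lifted by the spring about 138 mm above the bench.
- lid_hinge (a point): Middle of the hinge line, in the plane of the lid's underside: 65 mm from the meter's origin in +x, 87 mm above the bench. The hinge line runs along the meter's y.
- sample_vial: Capped glass vial, 25 mm across, 46 mm tall, standing in the square well under the lid, its cap 6 mm below the deck. Origin at its foot. Stays there.
- spare_vial: The same kind of vial, standing on the meter's deck beside the lid near the hinge (60 mm in +x and 78 mm in -y from the meter's origin at the start). Origin at its foot. Leave alone.
- heat_block: Dry heating block with a holed aluminium top, 170 x 140 x 85 mm, standing on the other side of the bench. Origin under its middle. Leave alone.
- vial_rack: White rack with vials, 70 x 200 mm, 62 mm tall, at the far side. Origin under its middle. Leave alone.
- reagent_bottle: Amber bottle, 64 mm across, 130 mm tall. Origin under its middle. Leave alone.
- beaker: Glass beaker, 70 mm across, 85 mm tall. Origin under its middle. Leave alone.
- vial_cap: Loose black vial cap, 24 mm across, 14 mm tall, lying on the meter's deck beside the lid, on the +y side. Origin under its middle. Leave alone.
- marker: Marker pen, 130 mm long, 13 mm thick, lying on the right side of the bench. Origin under its middle. Leave alone.

How it is judged:
By the outcome, as a careful person would: the job done as asked, in the order asked, and still so for the second after the job is handed in, with the robot touching nothing.
It also fails if it takes over 42 s, if anything falls off the work surface, if the arm or the gripper's body presses on something with over 40 N, if the wrist force passes 120 N, or if a joint passes its speed limit or range.

### The arm

A 7-joint arm with a two-finger parallel gripper is mounted at the origin on the work surface. World frame = base frame: x ahead of the robot, y to its left, z up, the work surface at z = 0. Lengths are in mm, angles in rad, forces in N, time in s.
With the tool pointing down it reaches from about 400 to 875 mm from the base axis. Payload 4.4 kg.
Tool frame: the origin (TCP) lies on the centre line of the jaws, within the pads' length; the fingertips stand 25 mm ahead of it and the grasp point (between the pads) lies 6 mm ahead of it (ctrl.finger_overhang is the distance from the TCP to the fingertips, in mm); z points along the fingers, y is the line along which they close (so a half turn about z gives the same grasp; the last joint's range is limited). The gripper opens to 85 mm and grips with 20 to 120 N. Pads are 22 mm wide; open, the fingers measure 114 mm over their backs; the gripper's body (76 mm by 85 mm) begins 54 mm behind the grasp point. The pads swing forward as they close: fully open they stand 13 mm farther back than shut.
Start: joints at [1.153, 0.628, 0.038, 1.517, -0.027, 0.996, -0.02], TCP at [224.009, -610.194, 256.313] pointing down, gripper open.
Joint ranges: [-3.06, 3.06], [-0.37, 2.12], [-1.25, 1.32], [0.18, 2.47], [-1.1, 4.24], [0.23, 1.98], [-2.94, 2.94]. Speed limits (rad/s): [2.57, 2.57, 3.14, 3.14, 3.14, 3.14, 3.14].

### API

Orientations are given as [roll, pitch, yaw] about the fixed x, y, z axes, in that order (R = Rz(yaw) Ry(pitch) Rx(roll)).
In Python, from cell import ctrl gives the robot as it stands. The module is installed in compiled form; this text tells all that it offers.
- The arm moves only by the tool play_rows, never from a script. Its argument "targets" is a list of rows, each a list of 5 numbers: the closure, from 0 (fully open) to 1 (shut), then the shift along the tool's x, y, z in cm, then the turn about the tool's z in degrees. In form: [[gripper, dx, dy, dz, spin], ...]. A call has 1 to 10 rows; each row is the pose to reach, as a shift and turn from the pose commanded when the call began, along the tool's axes at that moment; what a row does not reach only later rows make up. A row lasts 1/10 s, in which the tool goes at most 50 mm and 8.59 degrees, less where a joint would pass 70% of its speed; a pose out of reach is approached as far as the arm can. A call with a gripper value outside its range is refused whole. The fingers move at their own pace and stop on an object; the grip force is fixed at half the most. Time passes only in rows, so rows that repeat a pose let the fingers close. It gives the time, the measured TCP pose, the force, the opening and the grip force at its end, in the units of the state.
- ctrl.read_state(): the state, without advancing time (a new reading comes with each control period).
- ctrl.get_image(name): name is "scene" or "top" or "wrist"; returns (picture, depth): 384x512x3 uint8, red, green, blue; 384x512 float32, mm along the optical axis (not along the pixel's ray), 0 where there is no reading.
- ctrl.calibration(name): a dict with "vfov" (degrees; the focal length in pixels is half the picture's height over the tangent of half this angle, whatever the lens; pixels are square), "cx", "cy" (the principal point, pixels), "extrinsics" (4x4, takes a point from camera to world coordinates); the wrist camera has in their place "mount" (4x4, takes a point from camera to tool coordinates, whose origin is the TCP and whose axes are the flange's). Camera axes: x right, y down, z forward; pixel columns grow to the right and rows downward; lengths in mm; the calibration is good to about 2 mm. A picture is of the moment at which its call begins: read the wrist's pose just before it. calibration takes no time and is no camera call.
- ctrl.finish_job(): hands the job in; it is judged then, once.
Trained networks look in the newest picture that a camera, given by its name, has taken for a name from the list of things; names that differ only in an ending like _2 or _b are one class to them, and where a whole thing is asked for, a point or a joint stands for the part that bears it (a point fixed in the world has none). Each returns a list of dicts, best first, with "confidence" (0 to 1); they miss things now and then, are a little off and sometimes report something else, mostly with a low value. They report only what shows in the picture. A call takes as long as a camera call.
- ctrl.search_frame(camera, name): "bbox" ([left, top, right, bottom] in pixels, round what is visible of it).
- ctrl.trace(camera, name): "pixels" (384x512 bool, what is visible of it) and "bbox" ([left, top, right, bottom] in pixels, round what is visible of it).
The state is a dict: "clock": time; "qpos": joint angles; "qd": joint speeds; "tau": joint torques, N m; "eef_pos": TCP position; "tool_rot": TCP orientation; "force": force on the tool from outside, world axes, zero at the start; "torque": the same for the moment, N m; "width": finger opening in mm; "gripper_force": force on a finger pad.
Only numpy, scipy, OpenCV 4.12 (cv2) and the standard library are available. Lean on these libraries where they do the work, as an engineer would, in place of code of your own. Each camera call takes 0.05 s, during which the arm holds its last target. There are 200 camera calls.

## Working session

There is one attempt and no reset: what is moved stays moved. The work goes in short steps, Python scripts to look and compute and a tool call to move; the robot and the scene stay as the last step left them, time stands still between calls to the robot, and variables do not carry over. Pictures are saved under pics/ and viewed, at most 10 in all, crops included, and the job is handed in when it is done.

Besides the shell and the picture viewer there is one more tool, called after "Call:" as name(argument=value, ...) on one line, values as JSON. play_rows: Moves the arm, as the interface text tells. Its arguments: {"type":"object","properties":{"targets":{"type":"array"}},"required":["targets"]}

```bash
mkdir -p pics; cat > h.py <<'E'
import numpy as np, cv2
from cell import ctrl
def K(n):
    c=ctrl.calibration(n); return c,192/np.tan(np.radians(c["vfov"])/2)
def world(n,depth,mask,T=None):
    c,f=K(n); v,u=np.nonzero(mask&(depth>0)); z=depth[v,u]
    p=np.stack([(u-c["cx"])*z/f,(v-c["cy"])*z/f,z,np.ones_like(z)],1)
    return (p@(c["extrinsics"] if T is None else T).T)[:,:3]
E
python3 - <<'E'
from h import *
s=ctrl.read_state(); print({k:np.round(v,3) for k,v in s.items()})
for n in("scene","top"):
    im,d=ctrl.get_image(n); cv2.imwrite(f"pics/{n}1.png",im[:,:,::-1]); 
    for t in("meter","tab","lid","spare_vial","vial_cap"):
        r=ctrl.trace(n,t)
        for q in r[:1]:
            p=world(n,d,q["pixels"]); print(n,t,q["confidence"],q["bbox"],np.round(np.median(p,0)),np.round(np.percentile(p,[3,97],axis=0)).tolist())
E
```

```text
{'clock': np.float64(0.0), 'qpos': array([ 1.153,  0.629,  0.038,  1.518, -0.027,  0.996, -0.02 ]), 'qd': array([-0.   , -0.   ,  0.001,  0.001, -0.001, -0.001, -0.   ]), 'tau': array([-1.0000e-03, -5.6341e+01,  1.2260e+00, -1.9344e+01,  1.1000e-02,
        1.1000e-02,  0.0000e+00]), 'eef_pos': array([ 223.795, -609.65 ,  255.411]), 'tool_rot': array([-3.14 ,  0.   ,  0.352]), 'force': array([0.088, 0.112, 0.853]), 'torque': array([-0.012,  0.013, -0.076]), 'gripper_force': np.float64(0.0), 'width': np.float64(85.436)}
scene meter 0.92 [245.8, 159.3, 344.8, 248.9] [613. 131.  83.] [[449.0, 20.0, 8.0], [688.0, 243.0, 99.0]]
scene tab 0.26 [257.8, 181.1, 268.5, 198.5] [598.  38. 117.] [[579.0, 27.0, 88.0], [604.0, 51.0, 135.0]]
scene lid 0.78 [272.4, 175.6, 314.5, 210.9] [586. 127.  96.] [[529.0, 78.0, 91.0], [637.0, 175.0, 100.0]]
scene spare_vial 0.47 [260.1, 181.1, 270.6, 198.3] [599.  38. 117.] [[585.0, 27.0, 90.0], [604.0, 49.0, 135.0]]
top meter 0.79 [146.5, 169.8, 254.0, 280.0] [544. 135.  83.] [[436.0, 31.0, 61.0], [661.0, 243.0, 98.0]]
top tab 0.6 [182.7, 226.3, 202.4, 250.0] [506. 154.  84.] [[481.0, 137.0, 64.0], [531.0, 174.0, 101.0]]
top lid 0.62 [180.8, 186.5, 226.9, 235.5] [577. 125.  95.] [[526.0, 77.0, 90.0], [628.0, 175.0, 100.0]]
top spare_vial 0.66 [235.0, 199.5, 245.7, 212.6] [586.  37. 129.] [[577.0, 26.0, 83.0], [602.0, 50.0, 133.0]]
top vial_cap 0.59 [179.9, 174.2, 190.9, 184.5] [650. 176.  98.] [[641.0, 166.0, 92.0], [662.0, 186.0, 102.0]]
```

```bash
python3 - <<'E'
from h import *
a=[]
for n in("scene","top"):
    im,d=ctrl.get_image(n)
    a.append(cv2.resize(im[130:290,120:380] if n=="top" else im[130:290,200:460],None,fx=2.3,fy=1.8))
    for t,lo,hi in(("meter",75,95),("meter",50,110),("lid",88,103),("tab",78,90)):
        for q in ctrl.trace(n,t)[:1]:
            p=world(n,d,q["pixels"]); p=p[(p[:,2]>lo)&(p[:,2]<hi)]
            r=cv2.minAreaRect(p[:,:2].astype(np.float32)); print(n,t,np.round(r[0]),np.round(r[1]),round(r[2],1), np.round(np.median(p,0)))
cv2.imwrite("pics/a.png",np.vstack(a)[:,:,::-1])
E
```

```text
scene meter [571. 132.] [200. 193.] 67.9 [614. 130.  86.]
scene meter [551. 139.] [202. 238.] 68.3 [594. 135.  85.]
scene lid [582. 127.] [ 90. 111.] 67.1 [587. 126.  96.]
top meter [569. 129.] [200. 187.] 67.8 [584. 123.  85.]
top meter [549. 137.] [201. 230.] 67.8 [545. 135.  83.]
top lid [579. 126.] [ 92. 105.] 67.4 [578. 125.  95.]
top tab [581. 118.] [76. 94.] 76.5 [555.  90.  88.]
```

View pics/a.png

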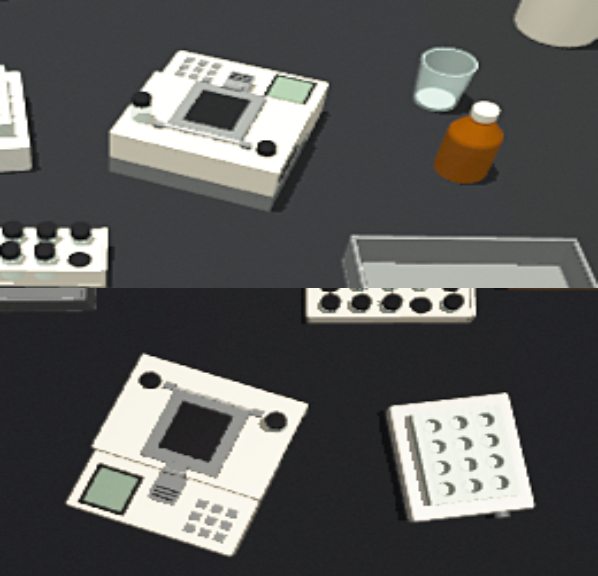

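View pics/top1.png

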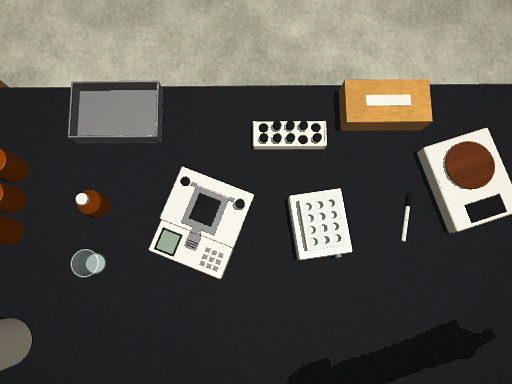

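Top view: the console faces the robot, the tab is at about (192,240) px and the lid at (205,208). The spare vial and cap are at (240,206) and (185,180). The meter fit gives yaw ≈ -22.2° and origin ≈ (563,131). That puts tab_pad at ≈ (494,159,84), which agrees with the lid and tab masks.

Call:
play_rows(targets=[[1, 2, -1.2, 0, 4], [1, 6, -3.8, 0, 8], [1, 10, -6.4, 0, 13], [1, 14, -9, 0, 18], [1, 18, -11.5, 0, 23], [1, 22, -14, 0, 28], [1, 26, -16.5, 0, 33], [1, 30, -19, 0, 38], [1, 34, -21.6, 0, 42.4], [1, 38.3, -24.3, 0, 42.4]])

```text
clock: 2.1
eef_pos: [500.2, -249.3, 256.6]
tool_rot: [3.141, -0.001, -0.39]
force: [1.2, -0.9, 0.1]
width: -0.1
gripper_force: 0.0
```

Call:
play_rows(targets=[[1, -1, -2.2, 0, 0], [1, -3, -6.6, 0, 0], [1, -5, -11, 0, 0], [1, -6.9, -15.4, 0, 0], [1, -8.8, -20, 0, 0], [1, -10.7, -24.4, 0, 0], [1, -12.5, -28.6, 2, 0], [1, -14.3, -32.6, 4, 0], [1, -15.8, -36, 6, 0], [1, -16.5, -37.6, 8, 0]])

```text
clock: 3.1
eef_pos: [488.6, 164.5, 175.7]
tool_rot: [-3.139, 0.0, -0.383]
force: [0.0, 0.4, -0.4]
width: 0.2
gripper_force: 0.0
```

```bash
python3 - <<'E'
from h import *
from scipy.spatial.transform import Rotation as R
s=ctrl.read_state(); im,d=ctrl.get_image("wrist"); cv2.imwrite("pics/w1.png",im[:,:,::-1])
print(s["clock"],s["eef_pos"],s["tool_rot"],s["force"],ctrl.finger_overhang)
T=np.eye(4);T[:3,:3]=R.from_euler("xyz",s["tool_rot"]).as_matrix();T[:3,3]=s["eef_pos"]
for t in("tab","lid","meter"):
    for q in ctrl.trace("wrist",t)[:1]:
        p=world("wrist",d,q["pixels"],T@ctrl.calibration("wrist")["mount"]); p=p[(p[:,2]>50)&(p[:,2]<110)]
        if t=="tab": p=p[(p[:,2]>78)&(p[:,2]<92)]
        r=cv2.minAreaRect(p[:,:2].astype(np.float32)); print(t,q["confidence"],q["bbox"],np.round(r[0]),np.round(r[1]),round(r[2],1),np.round(np.median(p,0)))
E
```

```text
3.1 [488.61527143 164.53381031 175.72868415] [-3.13900279e+00  1.92526510e-04 -3.82860661e-01] [ 0.03469992  0.35822706 -0.42826944] 25.0
tab 0.64 [235.8, 142.8, 287.9, 224.6] [502. 160.] [32. 45.] 67.8 [500. 162.  85.]
lid 0.83 [183.6, 0.7, 345.0, 147.6] [568. 134.] [95. 81.] 67.9 [571. 132.  97.]
meter 0.89 [89.8, 1.4, 434.0, 261.3] [525. 151.] [201. 179.] 67.9 [546. 144.  86.]
```

View pics/w1.png

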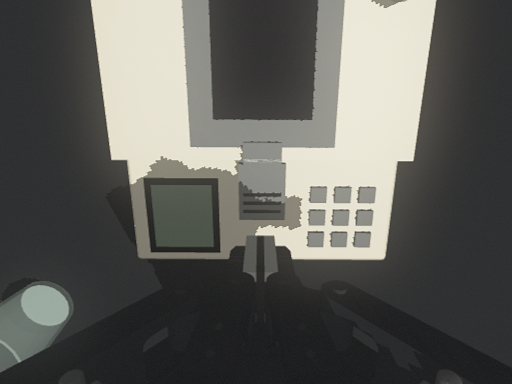

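Wrist view: the tab paddle covers columns 238–286 and ends at row 220. The shut fingers sit at column 260, so they line up with it. Pressing now.

Call:
play_rows(targets=[[1, 0, -0.2, 1.5, 0], [1, 0, -0.2, 4, 0], [1, 0, -0.2, 5.6, 0], [1, 0, -0.2, 6.2, 0], [1, 0, -0.2, 6.6, 0], [1, 0, -0.2, 6.9, 0], [1, 0, -0.2, 7.1, 0], [1, 0, -0.2, 7.3, 0], [1, 0, -0.2, 7.3, 0]])

```text
clock: 4.2
eef_pos: [489.9, 161.2, 103.7]
tool_rot: [3.141, -0.001, -0.389]
force: [-1.4, -2.6, 4.8]
width: 0.3
gripper_force: 2.4
```

Call:
play_rows(targets=[[1, 0, 0, 0.1, 0], [1, 0, 0, 0.2, 0], [1, 0, 0, 0.3, 0], [1, 0, 0, 0.35, 0], [1, 0, 0, 0.35, 0]])

```text
clock: 4.7
eef_pos: [489.9, 161.2, 101.0]
tool_rot: [-3.141, -0.001, -0.389]
force: [-3.4, -2.9, 12.8]
width: 0.1
gripper_force: 6.6
```

```bash
python3 - <<'E'
from h import *
for n in("scene","top"):
    im,d=ctrl.get_image(n)
    for q in ctrl.trace(n,"lid")[:1]:
        p=world(n,d,q["pixels"]); print(n,q["confidence"],q["bbox"],np.round(np.percentile(p,[3,50,97],axis=0)).tolist())
    if n=="scene": cv2.imwrite("pics/s2.png",cv2.resize(im[130:270,210:380],None,fx=3,fy=3)[:,:,::-1])
E
```

```text
scene 0.91 [271.9, 165.4, 314.2, 212.6] [[543.0, 78.0, 90.0], [591.0, 124.0, 118.0], [637.0, 168.0, 144.0]]
top 0.9 [188.0, 184.2, 229.3, 225.2] [[539.0, 76.0, 94.0], [586.0, 120.0, 120.0], [630.0, 160.0, 144.0]]
```

View pics/s2.png

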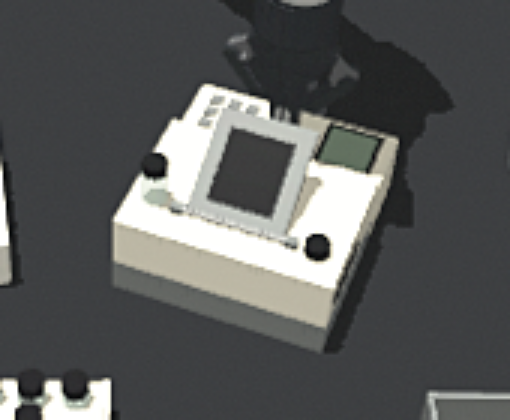

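The lid is up at the spring lift: its edge reads about 144 mm at the top face, and everything else is in place. I'll raise the fingers off the tab, then push along the lid's arc.

Call:
play_rows(targets=[[1, 0, 0, -0.6, 0], [1, 0, 0, -1.8, 0], [1, 0, 0, -3.2, 0], [1, 0.3, 0, -3.7, 0], [1, 1.5, 0, -3.7, 0], [1, 3, 0, -3.7, 0], [1, 4.2, 0, -3.7, 0], [1, 4.8, 0, -3.9, 0], [1, 5.6, 0, -4.7, 0], [1, 6.4, 0, -5.6, 0]])

```text
clock: 5.9
eef_pos: [545.8, 138.5, 155.0]
tool_rot: [3.139, 0.008, -0.387]
force: [-5.2, 2.4, 3.8]
width: -0.1
gripper_force: 2.8
```

Call:
play_rows(targets=[[1, 0.8, 0, -0.6, 0], [1, 1.6, 0, -1.2, 0], [1, 2.5, 0, -1.6, 0], [1, 3.4, 0, -1.9, 0], [1, 4.3, 0, -2.2, 0], [1, 5.2, 0, -2.4, 0], [1, 6, 0, -2.5, 0], [1, 6.6, 0, -2.6, 0], [1, 7, 0, -2.6, 0], [1, 7, 0, -2.6, 0]])

```text
clock: 6.9
eef_pos: [614.3, 110.4, 181.7]
tool_rot: [3.141, -0.0, -0.389]
force: [-0.5, -0.4, 0.5]
width: 0.2
gripper_force: 0.0
```

```bash
cat > look.py <<'E'
from h import *
import sys
s=ctrl.read_state(); print(s["clock"],np.round(s["eef_pos"],1),np.round(s["force"],2))
u=np.array([.926,-.378]); v=np.array([.378,.926])
for n in("scene","top"):
    im,d=ctrl.get_image(n)
    for t in("lid","meter","spare_vial","vial_cap"):
      for q in ctrl.trace(n,t)[:1]:
        p=world(n,d,q["pixels"]); w=p[:,:2]-[563,131]; m=np.c_[w@u,w@v,p[:,2]]
        print(n,t,q["confidence"],q["bbox"],np.round(np.percentile(m,[3,50,97],axis=0)).tolist())
        if t=="lid":
            k=m[(m[:,2]>105)&(m[:,2]<195)]
            if len(k)>20: print(" tilt dx/dz",np.polyfit(k[:,2],k[:,0],1))
        if t=="meter":
            p=p[(p[:,2]>75)&(p[:,2]<92)]; r=cv2.minAreaRect(p[:,:2].astype(np.float32)); print("  rect",np.round(r[0]),np.round(r[1]),r[2])
    if n=="scene": cv2.imwrite(f"pics/{sys.argv[1]}.png",cv2.resize(im[110:270,210:380],None,fx=3,fy=3)[:,:,::-1])
E
python3 look.py s3
```

```text
6.9 [614.3 110.4 181.7] [-0.45 -0.44  0.48]
scene lid 0.88 [273.4, 176.7, 304.9, 213.0] [[71.0, -39.0, 90.0], [76.0, 4.0, 145.0], [80.0, 45.0, 188.0]]
 tilt dx/dz [2.01860614e-02 7.32334671e+01]
scene meter 0.58 [247.6, 167.5, 343.4, 247.7] [[-110.0, -89.0, 7.0], [76.0, 25.0, 84.0], [102.0, 103.0, 183.0]]
  rect [574. 130.] [201. 193.] 67.78317260742188
scene spare_vial 0.47 [260.4, 180.1, 267.8, 198.8] [[52.0, -85.0, 90.0], [68.0, -72.0, 119.0], [74.0, -63.0, 133.0]]
scene vial_cap 0.66 [307.7, 206.6, 322.1, 216.5] [[59.0, 68.0, 89.0], [72.0, 79.0, 99.0], [78.0, 88.0, 104.0]]
top meter 0.73 [217.8, 185.2, 255.4, 278.3] [[-96.0, -99.0, 56.0], [15.0, -75.0, 84.0], [96.0, -30.0, 89.0]]
  rect [565.  66.] [ 81. 146.] 68.6117172241211
top spare_vial 0.41 [70.9, 244.1, 108.6, 278.3] [[-247.0, 198.0, -1.0], [-219.0, 242.0, 41.0], [-187.0, 262.0, 86.0]]
```

View pics/s3.png

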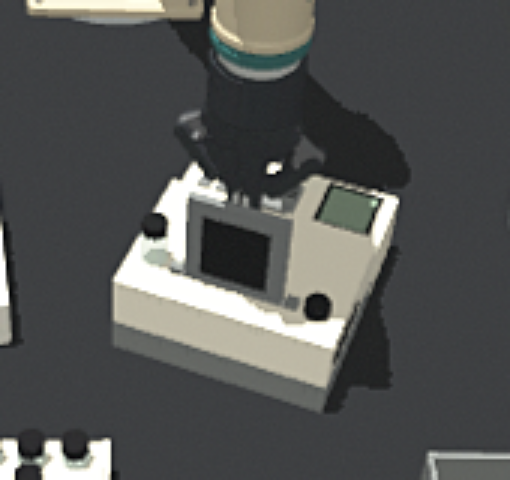

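The lid now stands about vertical (upper face at x ≈ 73–77). The meter, cap and vial haven't moved. Continuing gently to the stop.

Call:
play_rows(targets=[[1, 0.3, 0, 0, 0], [1, 0.6, 0, 0, 0], [1, 0.8, 0, 0, 0], [1, 1, 0, 0, 0], [1, 1.1, 0, 0, 0], [1, 1.1, 0, 0, 0]])

```text
clock: 8.0
eef_pos: [623.6, 106.8, 181.7]
tool_rot: [3.141, 0.001, -0.388]
force: [-2.0, 0.1, 0.8]
width: -0.1
gripper_force: 0.8
```

Call:
play_rows(targets=[[1, 0.1, 0, 0, 0], [1, 0.15, 0, 0, 0], [1, 0.15, 0, 0, 0], [1, 0.15, 0, 0, 0]])

```text
clock: 8.4
eef_pos: [623.8, 106.7, 181.6]
tool_rot: [3.141, 0.003, -0.388]
force: [-6.1, 1.5, 3.1]
width: 0.2
gripper_force: 2.8
```

The fingers are blocked with the force rising to about 6 N, so the lid is at its stop. Backing off and moving clear.

Call:
play_rows(targets=[[1, -0.3, 0, 0, 0], [1, -1.5, 0, 0, 0], [1, -3.5, 0, 0, 0], [1, -6, 0, -1.5, 0], [1, -9, 0, -5, 0], [1, -12, 0, -9, 0], [1, -15.5, 0, -12, 0], [1, -19, 0, -14, 0], [1, -21, 0, -15, 0], [1, -21, 0, -15, 0]])

```text
clock: 9.4
eef_pos: [429.2, 187.5, 333.7]
tool_rot: [-3.138, -0.001, -0.384]
force: [1.4, -1.1, -0.5]
width: -0.1
gripper_force: 0.0
```

```bash
python3 look.py s4
```

```text
9.4 [429.2 187.5 333.7] [ 1.38 -1.12 -0.53]
scene lid 0.77 [270.2, 180.6, 304.2, 212.2] [[72.0, -39.0, 91.0], [84.0, 6.0, 144.0], [91.0, 47.0, 186.0]]
 tilt dx/dz [ 0.14900093 61.95417708]
scene meter 0.97 [246.4, 158.6, 343.3, 246.0] [[-119.0, -90.0, 7.0], [79.0, 17.0, 82.0], [102.0, 103.0, 177.0]]
  rect [571. 131.] [201. 195.] 68.08456420898438
scene vial_cap 0.69 [269.2, 177.6, 307.4, 211.8] [[72.0, -37.0, 90.0], [84.0, 7.0, 143.0], [91.0, 47.0, 186.0]]
top lid 0.72 [194.1, 171.9, 229.8, 198.3] [[64.0, -43.0, 88.0], [76.0, 1.0, 148.0], [88.0, 43.0, 186.0]]
 tilt dx/dz [ 0.21305713 44.60878375]
top meter 0.85 [148.0, 170.0, 252.8, 277.6] [[-121.0, -97.0, 61.0], [-17.0, -5.0, 83.0], [88.0, 94.0, 170.0]]
  rect [569. 130.] [201. 187.] 67.74449920654297
top spare_vial 0.74 [286.4, 193.2, 353.0, 257.7] [[11.0, -362.0, 42.0], [91.0, -283.0, 64.0], [177.0, -207.0, 88.0]]
top vial_cap 0.41 [179.8, 175.3, 188.9, 186.2] [[54.0, 66.0, 86.0], [65.0, 76.0, 98.0], [75.0, 86.0, 101.0]]
```

View pics/s4.png

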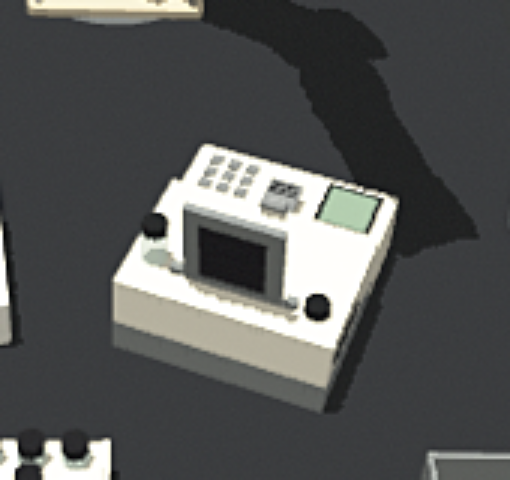

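The lid leans back about 0.18 rad past vertical, which is 1.75 rad at the stop. The tab has sprung back, the meter, cap and spare vial are where they were, and the arm is clear.

```bash
python3 -c "
from cell import ctrl
print(ctrl.finish_job())"
```

```text
the job is handed in; nothing more can be done
None
```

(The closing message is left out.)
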